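# Latch and pin a wheel-brake pedal

### The job

Press the pedal of the wheel-brake unit right down to its stop so that the sprung latch catches and keeps it down. Then lock it: push the rod of the wooden-handled lock pin through both eyelets, across the top of the pedal arm, from either side, until its end sticks out clearly beyond the second eyelet, and let go of it there. Leave the scraper, the bowl and the tiles where they are.

Things in the scene. Friction and masses are not known exactly. Their poses are not given: they have to be found in the camera images.
- unit: Fixed brake pedal unit: dark steel base plate 245 x 110 x 8 mm. Origin: centre of its underside, z up; x runs from the tread (at -x, towards the robot) to the pedal's hinge (line along y at x +90 mm, 43 mm high). Two eyelets stand beside the pedal arm at x 0, y +-33 mm. Pedal up: the arm, 40 mm wide, blocks the eyelets; down: its top lies 8.5 mm below their axis.
- latch_hook (a point): Top of the sprung steel latch hook, 20 mm wide, on the unit's centre line just in front of the tread (x -95 to -113 mm of the unit), 75 mm above the bench. The tread's edge pushes it aside on the way down; at the bottom it snaps over the edge and holds the pedal.
- pedal (a joint): Pedal angle in rad: 0 fully up (its spring holds it there, tread sloping up 15 degrees towards the robot), 0.26 down at the stop (tread level); about 0.25 when held by the latch. Pressing at the tread's middle takes about 7 N at first and 13 N at the stop.
- tread (a point): Middle of the top of the pedal's black rubber pad, 55 mm (along x) by 84 mm, on a grey tread plate 75 x 90 mm; 147 mm from the hinge line. About 87 mm above the bench when up, 50 mm when down. Turns with the pedal: x and y along the pad, z square to it. Press here.
- eye_left (a point): Centre of the eyelet on the unit's +y side, 55 mm above the bench: a steel ring 26 mm outside, 14 mm hole, 6 mm thick, its axis along the unit's y axis. Axes as unit.
- eye_right (a point): Centre of the same eyelet on the unit's -y side, 66 mm from the other and in line with it. Axes as unit.
- pin: Loose lock pin, 0.12 kg: square wooden handle 100 x 22 x 22 mm with a plain steel rod, 8 mm thick and 95 mm long (last 8 mm tapered), coming out of the middle of one end. It lies flat on the bench on its handle. Origin: centre of the handle's underside; x along the rod towards its tip, z up; the rod's axis is 11 mm above the origin.
- pin_tip (a point): Tip of the pin's rod, 145 mm along x from the pin's origin. Axes as pin.
- pin_shoulder (a point): Where the rod leaves the handle, 50 mm along x from the pin's origin. Axes as pin.
- scraper: Loose bystander: the same wooden handle with a flat steel blade 45 x 70 mm in place of the rod. Origin: centre of the handle's underside, x towards the blade.
- bowl: Loose bystander: glazed bowl, 100 mm wide, 50 mm high. Origin: centre of its underside.
- tiles: Loose bystander: stack of five fired tiles 80 x 80 mm, 45 mm high in all. Origin: centre of its underside.
Not all that is in view belongs to the job. Several things have the shape of the pin; the one meant has the colours described above.

How it is judged:
On the way:
1. the pedal is pressed down to its stop (value of joint pedal above 0.235 rad), for 0.3 s.
At the end, for the whole second after the job is handed in: Pedal down (joint above 0.235 rad). Pin at rest through both eyelets, from either side: tip more than 42 mm from the unit's centre line on one side, shoulder more than 30 mm on the other, both within 11 mm of the eyelets' axis in the unit's x and z. Nothing held (value of joint pedal above 0.235 rad and x of pin_tip in the frame of unit between -0.011 and 0.011 m and z of pin_tip in the frame of unit between 0.044 and 0.066 m and x of pin_shoulder in the frame of unit between -0.011 and 0.011 m and z of pin_shoulder in the frame of unit between 0.044 and 0.066 m and ((y of pin_tip in the frame of unit below -0.042 m and y of pin_shoulder in the frame of unit above 0.03 m) or (y of pin_tip in the frame of unit above 0.042 m and y of pin_shoulder in the frame of unit below -0.03 m)) and linear speed of pin below 0.02 m/s); the robot touches nothing.
It fails at once if the scraper moved by more than 30 mm (distance of scraper from where it was at the start of the episode above 0.03 m).
It fails at once if the bowl moved by more than 30 mm (distance of bowl from where it was at the start of the episode above 0.03 m).
It fails at once if the tiles moved by more than 30 mm (distance of tiles from where it was at the start of the episode above 0.03 m).
It also fails if it takes over 62 s, if anything falls off the work surface, if the arm or the gripper's body presses on something with over 40 N, if the wrist force passes 120 N, or if a joint passes its speed limit or range.

### The arm

A 7-joint arm with a two-finger parallel gripper is mounted at the origin on the work surface. World frame = base frame: x ahead of the robot, y to its left, z up, the work surface at z = 0. Lengths are in m, angles in rad, forces in N, time in s.
With the tool pointing down it reaches from about 0.4 to 0.875 m from the base axis. Payload 19.3 kg.
Tool frame: the origin (TCP) lies on the centre line of the jaws, within the pads' length; the fingertips stand 25 mm ahead of it and the grasp point (between the pads) lies 6 mm ahead of it (tips_ahead is the distance from the TCP to the fingertips, in m); z points along the fingers, y is the direction in which the jaws open and shut (so a half turn about z gives the same grasp; the last joint's range is limited). The gripper opens to 85 mm and grips with 20 to 120 N. Pads are 22 mm wide; open, the fingers measure 114 mm over their backs; the gripper's body (76 mm by 85 mm) begins 54 mm behind the grasp point. The pads swing forward as they close: fully open they stand 13 mm farther back than shut.
Start: joints at [-1.232, 0.521, -0.036, 1.599, 0.021, 1.021, -0.113], TCP at [0.248, 0.573, 0.256] pointing down, gripper open.
Joint ranges: [-2.91, 2.91], [-0.3, 2.13], [-1.5, 1.42], [0.17, 2.43], [-1.26, 4.41], [0.16, 1.93], [-2.52, 2.52]. Speed limits (rad/s): [1.89, 1.89, 2.39, 2.39, 3.01, 3.01, 3.01].

### API

Orientations are given as [roll, pitch, yaw] about the fixed x, y, z axes, in that order (R = Rz(yaw) Ry(pitch) Rx(roll)).
In Python, from workcell import observe, grab_frame, job_done, outline_of, tips_ahead gives the robot as it stands. The module is installed in compiled form; this text tells all that it offers.
- The arm moves only by the tool move_arm, never from a script. Its argument "motion" is a list of rows, each a list of 2 entries, a list of its own where there are three numbers: the shift along the world's x, y, z in mm, then the turn, a rotation vector about the world's x, y, z in rad. A call has 1 to 12 rows; each row is the pose to reach, as a shift and turn from the pose commanded when the call began; what a row does not reach only later rows make up. A row lasts 1/8 s, in which the tool goes at most 62.5 mm and 10.7 degrees, less where a joint would pass 70% of its speed; a pose out of reach is approached as far as the arm can. A call with a gripper value outside its range is refused whole. "jaw" is the finger opening in mm, from 0 to 85.4, set as the call begins (left out, the last holds). The fingers move at their own pace and stop on an object; "grip_force" is the grip in N (left out, the last holds). Time passes only in rows, so rows that repeat a pose let the fingers close. It gives the time, the measured TCP pose, the force and the opening at its end, in the units of the state.
- observe(): the state, without advancing time (a new reading comes with each control period).
- grab_frame(name): name is "scene" or "top"; returns a dict with "frame" (400x640x3 uint8, red, green, blue), "fx", "fy", "cx", "cy" (pixels), "T" (4x4, takes a point from camera to world coordinates). Camera axes: x right, y down, z forward; pixel columns grow to the right and rows downward; lengths in m; the calibration is good to about 2 mm. A picture is of the moment at which its call begins. There is no depth.
- job_done(): hands the job in, once; it reports no verdict.
Trained networks look in the newest picture that a camera, given by its name, has taken for a name from the list of things; names that differ only in an ending like _2 or _b are one class to them, and where a whole thing is asked for, a point or a joint stands for the part that bears it (a point fixed in the world has none). Each returns a list of dicts, best first, with "score" (0 to 1); they miss things now and then, are a little off and sometimes report something else, mostly with a low value. They report only what shows in the picture. A call takes as long as a camera call. They do not tell look-alikes from the thing itself.
- outline_of(label, camera): "pixels" (400x640 bool, what is visible of it) and "pixel" ([column, row] in pixels, amid what is visible of it).
The state is a dict: "clock": time; "qpos": joint angles; "qd": joint speeds; "joint_efforts": joint torques, N m; "position": TCP position; "tool_rot": TCP orientation; "force": force on the tool from outside, world axes, zero at the start; "moment": the same for the moment, N m; "grip_width": finger opening in m.
Only numpy, scipy, OpenCV 4.12 (cv2) and the standard library are available. Lean on these libraries where they do the work, as an engineer would, in place of code of your own. Each camera call takes 0.05 s, during which the arm holds its last target.

## Working session

There is one attempt and no reset: what is moved stays moved. The work goes in short steps, Python scripts to look and compute and a tool call to move; the robot and the scene stay as the last step left them, time stands still between calls to the robot, and variables do not carry over. Pictures are saved under pics/ and viewed, and the job is handed in when it is done.

Besides the shell and the picture viewer there is one more tool, called after "Request:" by a JSON object that holds its "op" and its "data", one argument or row to a line. move_arm: Moves the arm, as the interface text tells. Its arguments: {"type":"object","properties":{"motion":{"type":"array"},"jaw":{"type":"number"},"grip_force":{"type":"number"}},"required":["motion"]}

```bash
mkdir -p pics; cat > h.py <<'E'
import numpy as np, cv2
from workcell import *
def snap(n,fn):
    g=grab_frame(n); cv2.imwrite('pics/'+fn,g['frame'][:,:,::-1]); return g
def ray(g,p):
    T=np.array(g['T']); d=np.array([(p[0]-g['cx'])/g['fx'],(p[1]-g['cy'])/g['fy'],1.]); return T[:3,3],T[:3,:3]@d
def atz(g,p,z):
    o,d=ray(g,p); return o+d*(z-o[2])/d[2]
def proj(g,P):
    T=np.array(g['T']); c=T[:3,:3].T@(np.array(P)-T[:3,3]); return np.array([g['fx']*c[0]/c[2]+g['cx'],g['fy']*c[1]/c[2]+g['cy']])
E
python3 - <<'E'
from h import *
s=observe(); print(s)
gs={n:snap(n,n+'0.png') for n in('top','scene')}
for n,g in gs.items():
    print(n,np.round(g['T'],3).tolist(),g['fx'])
    for l in('unit','tread','latch_hook','eye_left','eye_right','pin','pin_tip','pin_shoulder','scraper','bowl','tiles'):
        try:
            for o in outline_of(l,n)[:4]: print(n,l,round(o['score'],2),o['pixel'],o['pixels'].sum(), np.round(atz(g,o['pixel'],0.02),3))
        except Exception as e: print(l,e)
E
```

```text
{'clock': 0.0, 'qpos': array([-1.23220119,  0.52204287, -0.03633371,  1.59999689,  0.02121892,
        1.02111044, -0.11278564]), 'qd': array([ 0.00029543,  0.00016678,  0.00056295,  0.0010624 ,  0.00105238,
       -0.0001154 , -0.00095615]), 'joint_efforts': array([-3.58886491e-04, -9.27092600e+01,  1.97922930e+00, -3.69951332e+01,
        1.77930359e-02,  7.84116914e-03,  2.23173595e-05]), 'position': array([0.24834991, 0.57320034, 0.25571165]), 'tool_rot': array([-3.14042472e+00,  9.69500192e-05,  2.73281712e+00]), 'force': array([ 1.06152668, -0.7000817 , -0.43511134]), 'moment': array([-0.02453864,  0.02185176, -0.04173311]), 'grip_width': 0.08554145418526864}
top [[-0.017, -0.985, 0.173, 0.2], [-1.0, 0.013, -0.019, 0.083], [0.017, -0.174, -0.985, 1.686], [0.0, 0.0, 0.0, 1.0]] 486.811058714789
top unit 0.75 [332.4, 178.3] 2065 [0.558 0.046 0.02 ]
top tread 0.77 [332.2, 184.2] 962 [0.537 0.047 0.02 ]
top latch_hook 0.44 [335.0, 204.5] 47 [0.465 0.039 0.02 ]
top eye_left 0.66 [331.8, 180.0] 2159 [0.552 0.048 0.02 ]
top eye_left 0.56 [242.9, 133.3] 623 [0.725 0.361 0.02 ]
top pin 0
[... 1325 characters left out ...]
ne pin 0.6 [302.1, 222.1] 2396 [0.556 0.051 0.02 ]
scene pin_tip 0.8 [372.4, 243.0] 273 [0.473 0.272 0.02 ]
scene pin_tip 0.76 [432.8, 283.1] 372 [0.467 0.488 0.02 ]
scene pin_tip 0.62 [428.5, 212.3] 292 [0.261 0.346 0.02 ]
scene pin_shoulder 0.9 [426.0, 209.8] 325 [0.257 0.334 0.02 ]
scene pin_shoulder 0.81 [440.2, 283.2] 303 [0.454 0.505 0.02 ]
scene pin_shoulder 0.64 [368.3, 247.1] 266 [0.493 0.271 0.02 ]
scene scraper 0.62 [231.1, 171.0] 377 [ 0.559 -0.288  0.02 ]
scene bowl 0.79 [193.3, 198.6] 642 [ 0.723 -0.296  0.02 ]
scene bowl 0.49 [368.2, 247.6] 299 [0.494 0.272 0.02 ]
scene bowl 0.17 [238.3, 170.0] 348 [ 0.539 -0.272  0.02 ]
scene tiles 0.69 [341.1, 320.9] 1095 [0.728 0.352 0.02 ]
```

```bash
python3 - <<'E'
import cv2
a=cv2.imread('pics/top0.png');b=cv2.imread('pics/scene0.png')
cv2.imwrite('pics/t0z.png',cv2.resize(a[100:300,180:460],None,fx=2.85,fy=2.85,interpolation=cv2.INTER_CUBIC))
cv2.imwrite('pics/s0z.png',cv2.resize(b[150:350,180:460],None,fx=2.85,fy=2.85,interpolation=cv2.INTER_CUBIC))
E
```

```text
(no output)
```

View pics/t0z.png

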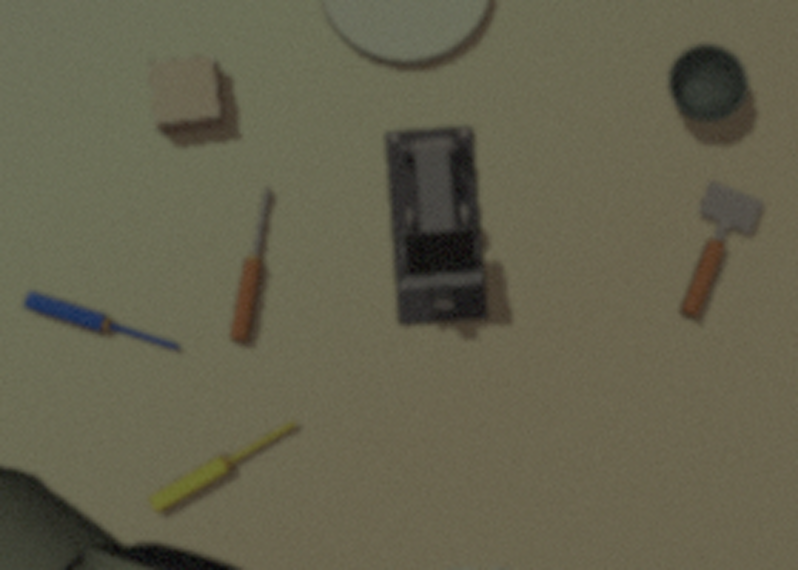

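View pics/s0z.png

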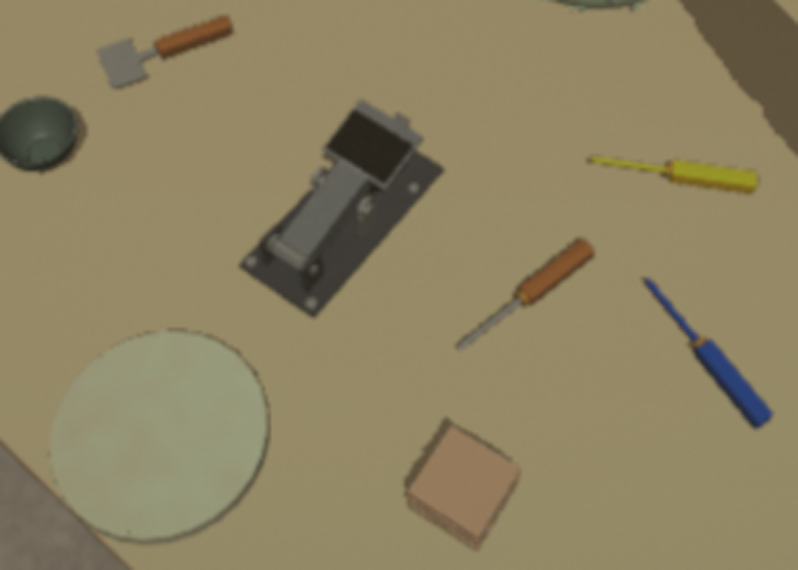

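Wooden-handled pin with steel rod: top zoom handle (242,340)-(254,258), tip (269,190). The blue and yellow ones are look-alikes. Now I'll zoom in to fit poses.

```bash
python3 - <<'E'
import cv2
a=cv2.imread('pics/top0.png');b=cv2.imread('pics/scene0.png')
f=lambda im:cv2.resize(im,None,fx=8,fy=8,interpolation=cv2.INTER_CUBIC)
import numpy as np
A=cv2.convertScaleAbs(f(a[140:218,310:355]),alpha=1.6); B=cv2.convertScaleAbs(f(a[160:225,255:290]),alpha=1.6)
H=max(A.shape[0],B.shape[0]);C=np.zeros((H,A.shape[1]+B.shape[1],3),np.uint8);C[:A.shape[0],:A.shape[1]]=A;C[:B.shape[0],A.shape[1]:]=B
cv2.imwrite('pics/t0u.png',C[:600])
cv2.imwrite('pics/s0u.png',f(b[180:265,260:340])[:680,:640][::1] if 0 else cv2.resize(b[180:265,260:340],None,fx=7,fy=7,interpolation=cv2.INTER_CUBIC))
cv2.imwrite('pics/s0p.png',f(b[228:275,336:392]))
E
```

```text
(no output)
```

View pics/t0u.png

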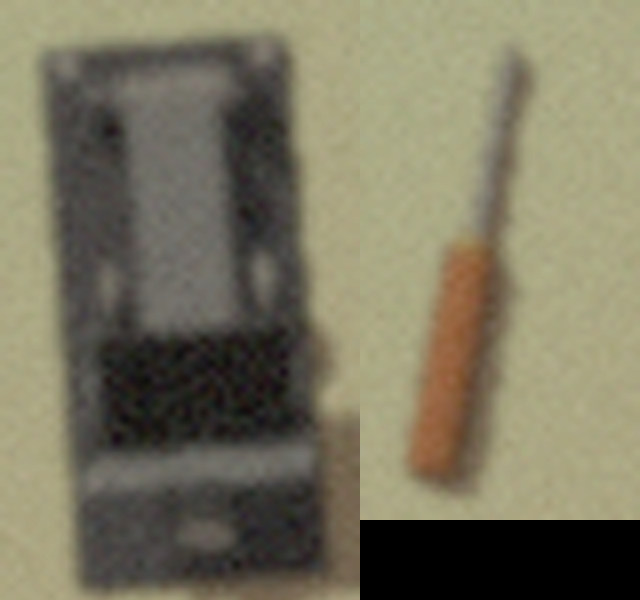

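View pics/s0u.png

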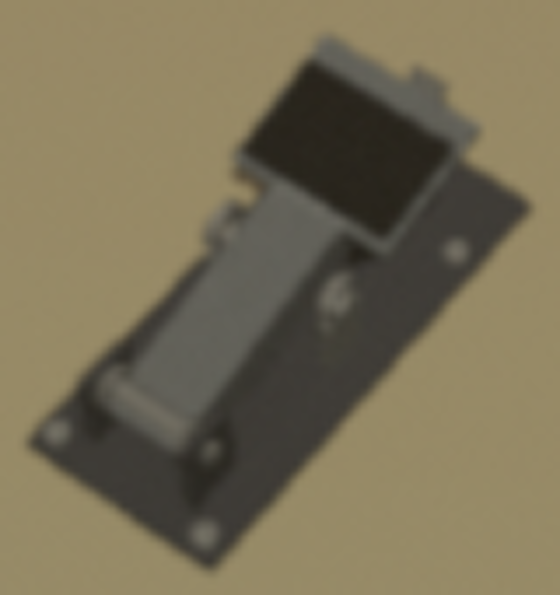

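View pics/s0p.png

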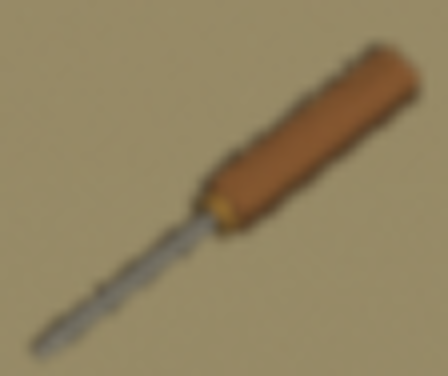

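```bash
cat > fit.py <<'E'
from h import *
import pickle
from scipy.optimize import least_squares
gs={n:grab_frame(n) for n in('top','scene')}
pickle.dump({n:{k:v for k,v in g.items() if k!='frame'} for n,g in gs.items()},open('cams.pkl','wb'))
c=lambda u,v,f,ox,oy:((u+.5)/f-.5+ox,(v+.5)/f-.5+oy)
U=[('top',c(43,52,8,310,140),(.1225,.055,.008)),('top',c(287,38,8,310,140),(.1225,-.055,.008)),('top',c(325,575,8,310,140),(-.1225,-.055,.006)),('top',c(83,588,8,310,140),(-.1225,.055,.006)),
('top',c(108,283,8,310,140),(0,.033,.055)),('top',c(263,275,8,310,140),(0,-.033,.055)),
('scene',c(28,443,7,260,180),(.1225,-.055,.004)),('scene',c(212,572,7,260,180),(.1225,.055,.001)),('scene',c(530,208,7,260,180),(-.1225,.055,.004)),('scene',c(338,293,7,260,180),(0,.033,.055))]
P=[('top',c(152,45,8,255,160),(.145,0,.011)),('top',c(110,238,8,255,160),(.05,0,.014)),('top',c(73,472,8,255,160),(-.05,0,.012)),
('scene',c(38,350,8,336,228),(.145,0,.011)),('scene',c(210,212,8,336,228),(.05,0,.011)),('scene',c(400,70,8,336,228),(-.05,0,.013))]
def fit(L,x0,cams=('top','scene')):
    def w(x,p):
        C,S=np.cos(x[2]),np.sin(x[2]); return np.array([x[0]+C*p[0]-S*p[1],x[1]+S*p[0]+C*p[1],p[2]])
    L=[l for l in L if l[0] in cams]
    r=least_squares(lambda x:np.concatenate([proj(gs[n],w(x,p))-np.array(uv) for n,uv,p in L]),x0,loss='soft_l1')
    print(cams,np.round(r.x,4),np.round(np.reshape(r.fun,(-1,2)),2).tolist())
    return r.x
for cc in(('top','scene'),('top',),('scene',)):
    fit(U,[.56,.05,0],cc); fit(P,[.48,.27,0],cc)
E
python3 fit.py
```

```text
('top', 'scene') [0.5617 0.0461 0.0585] [[-0.6, -0.47], [-0.35, -0.81], [0.48, -0.1], [-0.74, 0.54], [-0.1, 0.89], [-0.29, 0.55], [-0.83, -0.41], [-0.53, 0.11], [0.31, -0.94], [-0.45, 0.24]]
('top', 'scene') [ 0.47    0.2783 -0.1785] [[0.02, -0.72], [0.23, 1.1], [-0.4, -0.0], [-0.96, 0.64], [0.66, -0.1], [-0.03, -0.56]]
('top',) [0.5621 0.0452 0.0519] [[-0.13, -0.72], [0.13, -0.86], [0.51, -0.12], [-0.72, 0.31], [0.16, 0.69], [-0.02, 0.47]]
('top',) [ 0.4703  0.2778 -0.1724] [[-0.1, -0.84], [0.28, 1.0], [-0.17, -0.08]]
('scene',) [0.5614 0.0473 0.0633] [[-0.42, -0.1], [0.01, 0.32], [0.55, -0.94], [-0.08, 0.37]]
('scene',) [ 0.4699  0.2787 -0.1848] [[-1.03, 0.49], [0.71, -0.11], [0.16, -0.44]]
```

Request:
{"op": "move_arm", "data": {
  "motion": [
    [[22,-45,0],[0,0,0.04]],
    [[44,-90,0],[0,0,0.08]],
    [[66,-135,0],[0,0,0.12]],
    [[88,-180,0],[0,0,0.16]],
    [[110,-225,-10],[0,0,0.2]],
    [[132,-270,-20],[0,0,0.24]],
    [[154,-320,-40],[0,0,0.28]],
    [[178,-370,-60],[0,0,0.32]],
    [[202,-420,-80],[0,0,0.36]],
    [[226,-470,-95],[0,0,0.4]],
    [[248,-515,-95],[0,0,0.44]],
    [[256,-530,-95],[0,0,0.467]]
  ],
  "jaw": 0,
  "grip_force": 40
}}

```text
clock: 2.8
position: [0.5053, 0.0403, 0.1611]
tool_rot: [-3.141, 0.0, -3.086]
force: [0.7, 0.8, -0.2]
grip_width: 0.0
```

```bash
python3 - <<'E'
from h import *
s=observe();print(s['clock'],s['position'],s['tool_rot'],s['force'],s['grip_width'],s['qpos'])
try: print(tips_ahead())
except Exception as e: print(e)
try: print(tips_ahead(0.03),tips_ahead(0.022),tips_ahead(0.0))
except Exception as e: print(e)
E
```

```text
2.8 [0.50533159 0.04034204 0.16113282] [-3.14079233e+00  5.52233699e-05 -3.08610993e+00] [ 0.68197953  0.77144905 -0.18638982] 9.318504971718628e-06 [-0.17489896  0.47083026 -0.02912542  1.99391623  0.02236011  0.67720101
  1.40799435]
'float' object is not callable
'float' object is not callable
```

Request:
{"op": "move_arm", "data": {
  "motion": [
    [[0,2,-20],[0,0,0]],
    [[0,2,-40],[0,0,0]],
    [[0,2,-48],[0,0,0]],
    [[0,2,-56],[0,0,0]],
    [[0,2,-63],[0,0,0]],
    [[0,2,-70],[0,0,0]],
    [[0,2,-76],[0,0,0]],
    [[0,2,-80],[0,0,0]],
    [[0,2,-83],[0,0,0]],
    [[0,2,-85],[0,0,0]],
    [[0,2,-86],[0,0,0]],
    [[0,2,-86],[0,0,0]]
  ]
}}

```text
clock: 4.3
position: [0.5039, 0.0455, 0.0757]
tool_rot: [-3.141, -0.001, -3.083]
force: [-5.4, -0.2, 8.0]
grip_width: 0.0001
```

Request:
{"op": "move_arm", "data": {
  "motion": [
    [[0,0,-1],[0,0,0]],
    [[0,0,-2],[0,0,0]],
    [[0,0,-3],[0,0,0]],
    [[0,0,-3],[0,0,0]],
    [[0,0,-3],[0,0,0]]
  ]
}}

```text
clock: 4.92
position: [0.504, 0.0455, 0.074]
tool_rot: [-3.141, -0.0, -3.083]
force: [-15.9, -1.2, 44.0]
grip_width: 0.0
```

Request:
{"op": "move_arm", "data": {
  "motion": [
    [[0,0,1],[0,0,0]],
    [[0,0,1],[0,0,0]],
    [[0,0,10],[0,0,0]],
    [[0,0,40],[0,0,0]],
    [[0,0,90],[0,0,0]],
    [[-10,40,140],[0,0,0]],
    [[-20,90,140],[0,0,-0.1]],
    [[-30,140,140],[0,0,-0.15]],
    [[-40,190,140],[0,0,-0.2]],
    [[-40,220,140],[0,0,-0.236]],
    [[-40,230,140],[0,0,-0.236]]
  ],
  "jaw": 50
}}

```text
clock: 6.3
position: [0.464, 0.2773, 0.2127]
tool_rot: [3.141, 0.0, 2.966]
force: [-0.5, -0.7, 0.1]
grip_width: 0.0497
```

```bash
python3 - <<'E'
from h import *
s=observe();print(s['clock'],s['position'],s['tool_rot'],s['force'],s['grip_width'])
g=snap('top','t1.png');h=snap('scene','s1.png')
A=cv2.resize(g['frame'][140:218,255:355,::-1],None,fx=5,fy=5,interpolation=cv2.INTER_CUBIC)
B=cv2.resize(h['frame'][175:275,260:400,::-1],None,fx=5.6,fy=5.6,interpolation=cv2.INTER_CUBIC)
cv2.imwrite('pics/t1z.png',cv2.convertScaleAbs(A,alpha=1.6));cv2.imwrite('pics/s1z.png',B)
E
```

```text
6.3 [0.46398788 0.27732911 0.21272183] [3.14098600e+00 1.54038799e-04 2.96610740e+00] [-0.52862215 -0.71725165  0.06669456] 0.04973762125380144
```

View pics/s1z.png

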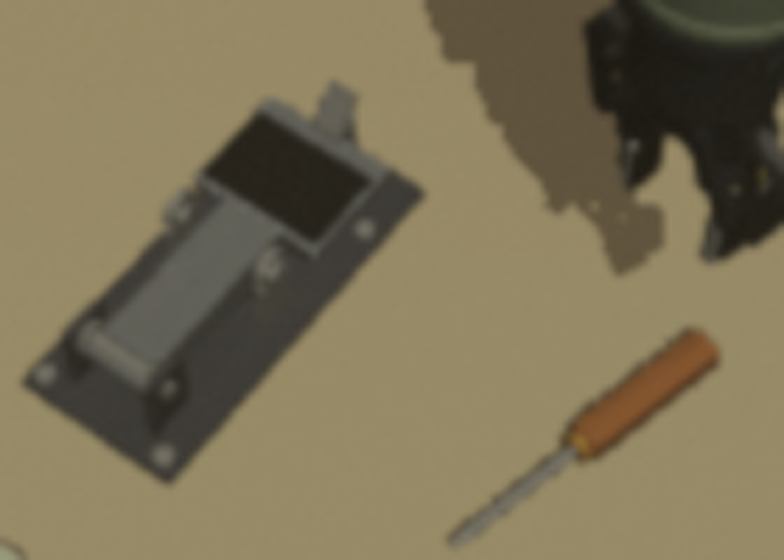

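View pics/t1z.png

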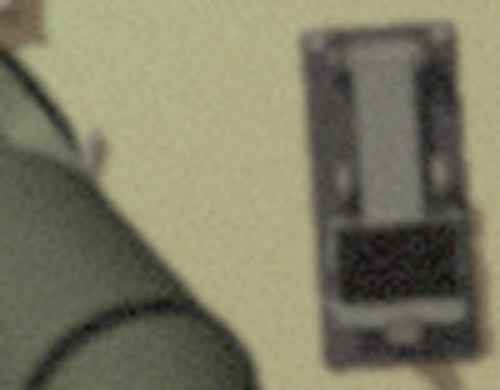

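Pedal is latched (hook at scene zoom (335,100) over the level tread edge). Now the pin grasp.

Request:
{"op": "move_arm", "data": {
  "motion": [
    [[0,2,-40],[0,0,0]],
    [[0,2,-80],[0,0,0]],
    [[0,2,-120],[0,0,0]],
    [[0,2,-150],[0,0,0]],
    [[0,2,-170],[0,0,0]],
    [[0,2,-180],[0,0,0]],
    [[0,2,-185],[0,0,0]],
    [[0,2,-185],[0,0,0]]
  ]
}}

```text
clock: 7.4
position: [0.4647, 0.2773, 0.0277]
tool_rot: [3.141, 0.0, 2.963]
force: [0.5, 0.7, 0.0]
grip_width: 0.0499
```

Request:
{"op": "move_arm", "data": {
  "motion": [
    [[0,0,0],[0,0,0]],
    [[0,0,0],[0,0,0]],
    [[0,0,0],[0,0,0]],
    [[0,0,0],[0,0,0]],
    [[0,0,0],[0,0,0]],
    [[0,0,0],[0,0,0]]
  ],
  "jaw": 10,
  "grip_force": 50
}}

```text
clock: 8.15
position: [0.4648, 0.2777, 0.0281]
tool_rot: [3.141, 0.001, 2.964]
force: [-1.0, -1.3, 8.4]
grip_width: 0.021
```

Request:
{"op": "move_arm", "data": {
  "motion": [
    [[0,0,10],[0,0,0]],
    [[0,0,40],[0,0,0]],
    [[10,0,80],[0,0,-0.15]],
    [[20,0,100],[0,0,-0.3]],
    [[30,0,100],[0,0,-0.45]],
    [[40,0,100],[0,0,-0.6]],
    [[50,0,100],[0,0,-0.75]],
    [[60,0,100],[0,0,-0.9]],
    [[70,0,100],[0,0,-1.05]],
    [[80,0,100],[0,0,-1.2]],
    [[85,0,100],[0,0,-1.335]],
    [[85,0,100],[0,0,-1.335]]
  ]
}}

```text
clock: 9.65
position: [0.5494, 0.2776, 0.1277]
tool_rot: [3.141, -0.0, 1.63]
force: [0.8, -0.6, -1.6]
grip_width: 0.0212
```

Request:
{"op": "move_arm", "data": {
  "motion": [
    [[0,-5,-20],[0,0,0]],
    [[0,-10,-40],[0,0,0]],
    [[0,-15,-52],[0,0,0]],
    [[0,-20,-56],[0,0,0]],
    [[0,-20,-56],[0,0,0]],
    [[0,-20,-56],[0,0,0]]
  ]
}}

```text
clock: 10.4
position: [0.5497, 0.2578, 0.0719]
tool_rot: [3.141, -0.001, 1.629]
force: [0.1, 0.4, -0.6]
grip_width: 0.021
```

```bash
python3 - <<'E'
from h import *
s=observe();print(s['clock'],s['position'],s['tool_rot'],s['force'],s['grip_width'])
g=snap('top','t2.png');h=snap('scene','s2.png')
A=cv2.resize(g['frame'][130:218,255:355,::-1],None,fx=6,fy=6,interpolation=cv2.INTER_CUBIC)
B=cv2.resize(h['frame'][175:275,260:400,::-1],None,fx=5.6,fy=5.6,interpolation=cv2.INTER_CUBIC)
cv2.imwrite('pics/t2z.png',cv2.convertScaleAbs(A,alpha=1.6));cv2.imwrite('pics/s2z.png',B)
E
```

```text
10.4 [0.54973835 0.25779244 0.0719105 ] [ 3.14087618e+00 -5.27665891e-04  1.62919015e+00] [ 0.07910199  0.39855498 -0.62218777] 0.020982221732021543
```

View pics/s2z.png

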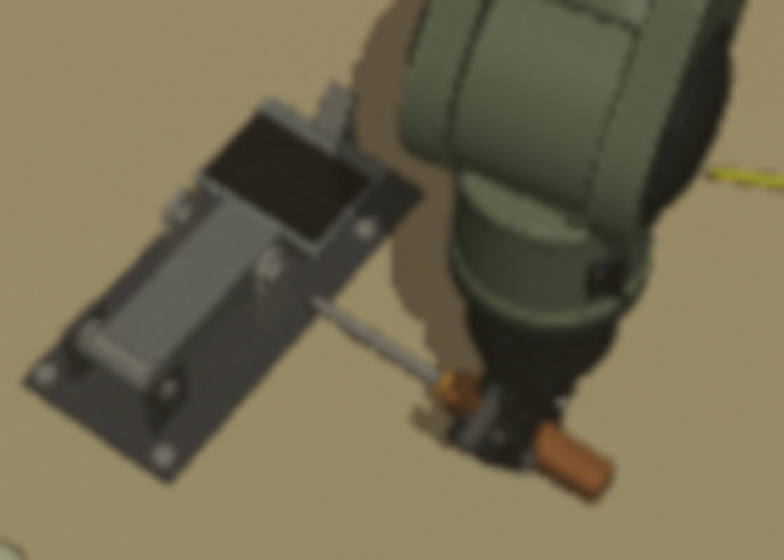

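View pics/t2z.png

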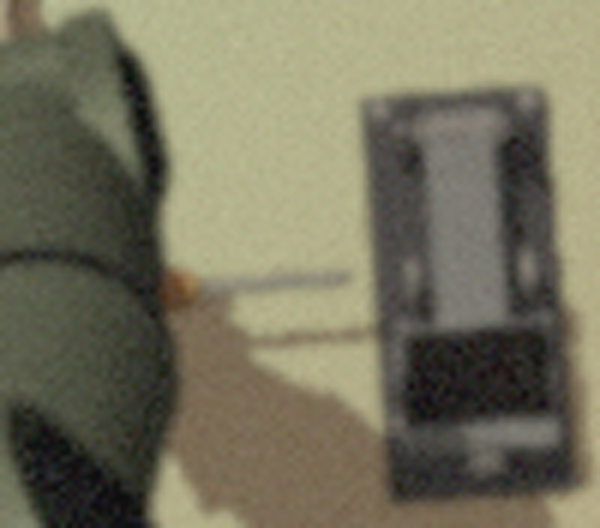

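```bash
python3 - <<'E'
from h import *
import pickle
C=pickle.load(open('cams.pkl','rb'))
x=np.array([.5615,.046,.058]);c,s=np.cos(x[2]),np.sin(x[2])
w=lambda p:np.array([x[0]+c*p[0]-s*p[1],x[1]+s*p[0]+c*p[1],p[2]])
def draw(im,g,ox,oy,f):
    z=lambda P:tuple(int(round(v)) for v in ((proj(g,P)-[ox,oy]+.5)*f-.5))
    for y in(.030,.036,-.030,-.036):
        for r,col in((.007,(0,255,255)),(.013,(0,255,0))):
            pts=[z(w((r*np.cos(a),y,.055+r*np.sin(a)))) for a in np.linspace(0,6.3,24)]
            cv2.polylines(im,[np.array(pts)],False,col,1)
for n,(ox,oy,W,H) in {'scene':(285,200,60,60),'top':(295,160,62,30)}.items():
    b=cv2.imread(f'pics/{n[0]}2.png'); f=10
    A=cv2.resize(b[oy:oy+H,ox:ox+W],None,fx=f,fy=f,interpolation=cv2.INTER_CUBIC)
    if n=='top': A=cv2.convertScaleAbs(A,alpha=1.6)
    B=A.copy();draw(B,C[n],ox,oy,f)
    cv2.imwrite(f'pics/{n}2a.png',A); cv2.imwrite(f'pics/{n}2b.png',B)
cv2.imwrite('pics/top2ab.png',np.vstack([cv2.imread('pics/top2a.png'),cv2.imread('pics/top2b.png')])[:600])
E
```

```text
(no output)
```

View pics/scene2a.png

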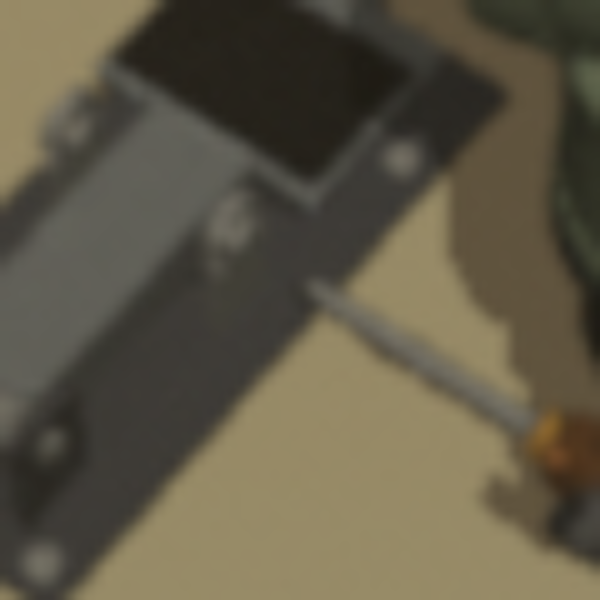

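View pics/scene2b.png

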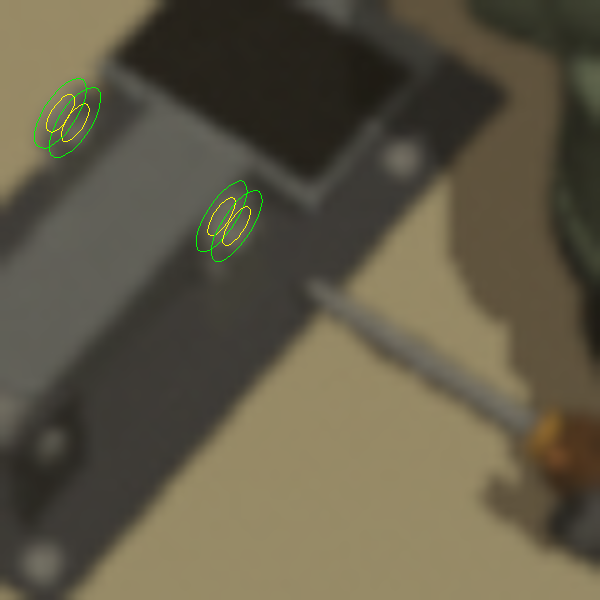

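View pics/top2ab.png

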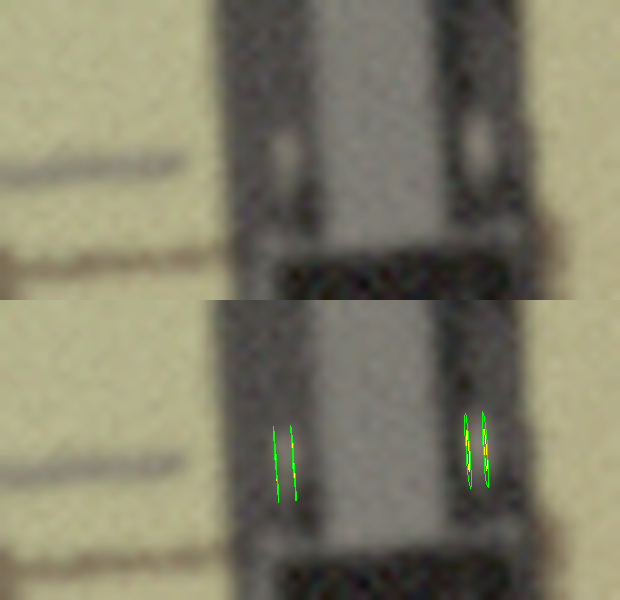

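```bash
python3 - <<'E'
from h import *
import pickle
from scipy.optimize import least_squares
C=pickle.load(open('cams.pkl','rb'))
S={'scene':(285,200),'top':(295,160)}
px=lambda n,u:(np.array(u)+.5)/10-.5+S[n]
obs={'scene':[(316,287),(525,418)],'top':[(182,161),(5,176)]}
t=np.array([.5497,.2578,.0719]); d=np.array([.058,-.9983,0])
d/=np.linalg.norm(d)
for off in (5.3,):
    tip=t+d*(.145+.0053)-[0,0,.017]; sh=t+d*.0553-[0,0,.017]
    for n in S:
        print(n,[np.round((proj(C[n],P)-S[n]+.5)*10-.5,1) for P in(tip,sh)])
print(tip)
# fit rod line: tip + dir; tip points and line distance
def res(v):
    T=v[:3]; D=np.array([np.sin(v[3]),-np.cos(v[3]),v[4]]);out=[]
    for n in S:
        a=proj(C[n],T);b=proj(C[n],T-D*.095); nn=np.array([b[1]-a[1],a[0]-b[0]]);nn/=np.linalg.norm(nn)
        out+=list(a-px(n,obs[n][0])); out.append(nn@(px(n,obs[n][1])-a))
    return out
r=least_squares(res,[*tip,.058,0]);print(np.round(r.x,4),np.round(r.fun,2))
# triangulate eyelets
def tri(o):
    r=least_squares(lambda P:np.concatenate([proj(C[n],P)-px(n,u) for n,u in o.items()]),[.56,.08,.055]);return np.round(r.x,4),np.round(r.fun,2)
print(tri({'scene':(233,222),'top':(286,158)}),tri({'scene':(70,118),'top':(480,147)}))
E
```

```text
scene [array([300.1, 268.5]), array([546.8, 426.8])]
top [array([200.2, 167.6]), array([-77. , 186.9])]
[0.55841754 0.10775303 0.0549    ]
[ 0.5604  0.1149  0.054   0.0678 -0.014 ] [-0.28 -0.04 -0.   -0.26  0.18  0.  ]
(array([0.5602, 0.0796, 0.0562]), array([-0.42, -0.06, -0.37,  0.26])) (array([0.5636, 0.0128, 0.0549]), array([-0.36, -0.06, -0.31,  0.23]))
```

Request:
{"op": "move_arm", "data": {
  "motion": [
    [[-1,-10,1],[0,0,0]],
    [[-1,-22,1],[0,0,0]],
    [[-1,-22,1],[0,0,0]],
    [[-1,-22,1],[0,0,0]]
  ]
}}

```text
clock: 11.0
position: [0.5485, 0.2355, 0.0723]
tool_rot: [3.142, -0.0, 1.629]
force: [-0.2, 1.4, -1.4]
grip_width: 0.021
```

```bash
python3 - <<'E'
from h import *
s=observe();print(s['clock'],s['position'],s['tool_rot'],s['force'])
A=[]
for n,(ox,oy,W,H) in {'scene':(285,200,60,30),'top':(295,160,60,28)}.items():
    im=np.mean([grab_frame(n)['frame'].astype(float) for _ in range(4)],axis=0)[:,:,::-1]
    if n=='top': im=im*1.6
    im=im.clip(0,255).astype(np.uint8); cv2.imwrite(f'pics/{n}3.png',im)
    A.append(cv2.resize(im[oy:oy+H,ox:ox+W],None,fx=10,fy=10,interpolation=cv2.INTER_CUBIC))
cv2.imwrite('pics/ab3.png',np.vstack(A))
E
```

```text
11.0 [0.54852613 0.23554433 0.07233434] [ 3.14158347e+00 -2.66497415e-04  1.62853903e+00] [-0.24615912  1.41001087 -1.39975467]
```

View pics/ab3.png

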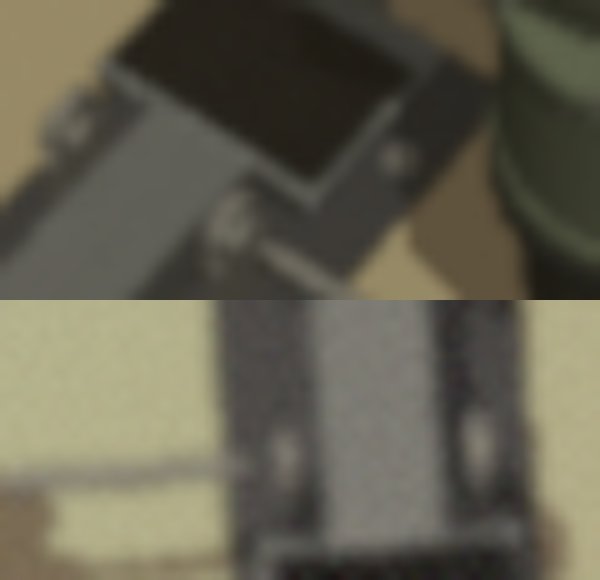

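Request:
{"op": "move_arm", "data": {
  "motion": [
    [[0.3,-3,0],[0,0,0]],
    [[0.5,-6,0],[0,0,0]],
    [[0.7,-9,0],[0,0,0]],
    [[0.9,-12,0],[0,0,0]],
    [[1,-15,0],[0,0,0]],
    [[1.2,-18,0],[0,0,0]],
    [[1.2,-18,0],[0,0,0]]
  ]
}}

```text
clock: 12.28
position: [0.5497, 0.2172, 0.0723]
tool_rot: [-3.142, 0.0, 1.628]
force: [-0.4, 0.6, -1.3]
grip_width: 0.0212
```

```bash
cat > look.py <<'E'
from h import *
import sys
s=observe();print(s['clock'],s['position'],s['tool_rot'],s['force'],s['moment'],s['grip_width'])
A=[]
for n,(ox,oy,W,H) in {'scene':(285,200,60,30),'top':(295,160,60,28)}.items():
    im=np.mean([grab_frame(n)['frame'].astype(float) for _ in range(4)],axis=0)[:,:,::-1]
    if n=='top': im=im*1.6
    im=im.clip(0,255).astype(np.uint8); cv2.imwrite(f'pics/{n}{sys.argv[1]}.png',im)
    A.append(cv2.resize(im[oy:oy+H,ox:ox+W],None,fx=10,fy=10,interpolation=cv2.INTER_CUBIC))
cv2.imwrite(f'pics/ab{sys.argv[1]}.png',np.vstack(A))
E
python3 look.py 4
```

```text
12.275 [0.54970987 0.21719297 0.07229785] [-3.14156852e+00  8.76378662e-05  1.62840313e+00] [-0.35612419  0.63934371 -1.27261507] [ 0.02922446  0.0237948  -0.02625645] 0.02123435767613341
```

View pics/ab4.png

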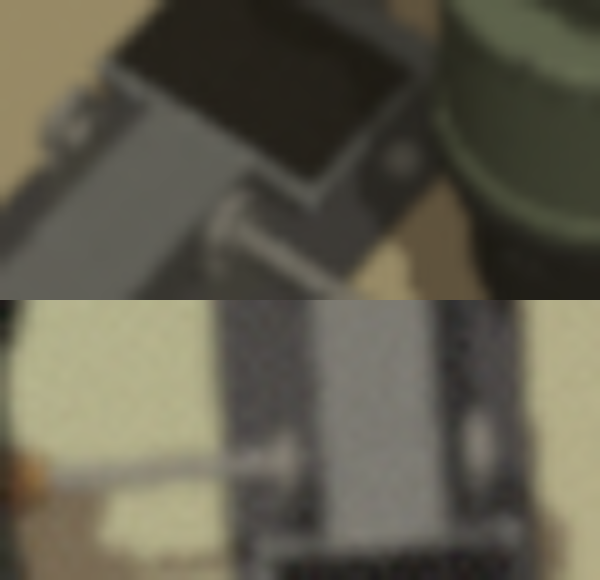

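Request:
{"op": "move_arm", "data": {
  "motion": [
    [[0.3,-5,0],[0,0,0]],
    [[0.6,-10,0],[0,0,0]],
    [[0.9,-15,0],[0,0,0]],
    [[1.2,-20,0],[0,0,0]],
    [[1.5,-25,0],[0,0,0]],
    [[1.8,-30,0],[0,0,0]],
    [[2,-34,0],[0,0,0]],
    [[2,-34,0],[0,0,0]]
  ]
}}

```text
clock: 13.68
position: [0.5517, 0.1831, 0.0723]
tool_rot: [-3.142, 0.0, 1.628]
force: [-0.3, 0.5, -1.9]
grip_width: 0.0209
```

```bash
python3 look.py 5
```

```text
13.675 [0.55169569 0.1831172  0.07229998] [-3.14151919e+00  7.61535075e-05  1.62828982e+00] [-0.27282192  0.53914698 -1.85636905] [ 0.08870551 -0.03402323 -0.00626512] 0.020895930525296504
```

View pics/ab5.png

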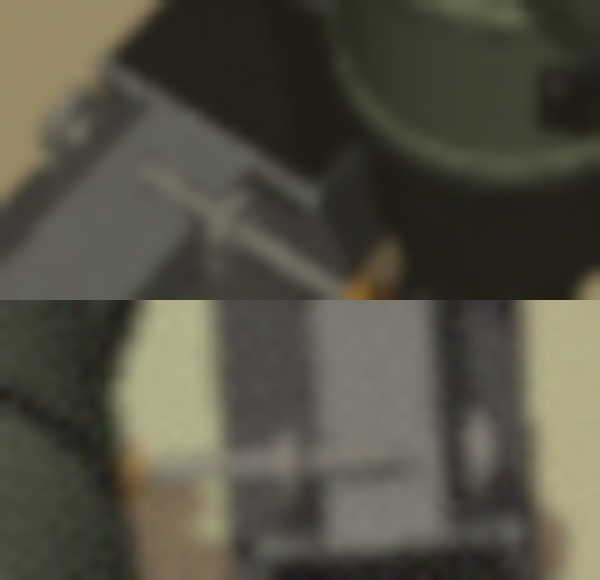

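Request:
{"op": "move_arm", "data": {
  "motion": [
    [[0.2,-4,1],[0,0,0]],
    [[0.5,-8,1],[0,0,0]],
    [[0.7,-12,1],[0,0,0]],
    [[0.9,-15,1],[0,0,0]],
    [[1,-18,1],[0,0,0]],
    [[1.2,-20,1],[0,0,0]],
    [[1.3,-22,1],[0,0,0]],
    [[1.3,-22,1],[0,0,0]]
  ]
}}

```text
clock: 15.08
position: [0.553, 0.1614, 0.0733]
tool_rot: [3.142, 0.0, 1.629]
force: [0.3, 0.5, -1.0]
grip_width: 0.0211
```

```bash
python3 look.py 6
```

```text
15.075 [0.55299184 0.16136639 0.07330647] [3.14158084e+00 6.10408772e-06 1.62856380e+00] [ 0.31729702  0.50898988 -1.01805648] [0.03638243 0.00432257 0.02322424] 0.021088439926952994
```

View pics/ab6.png

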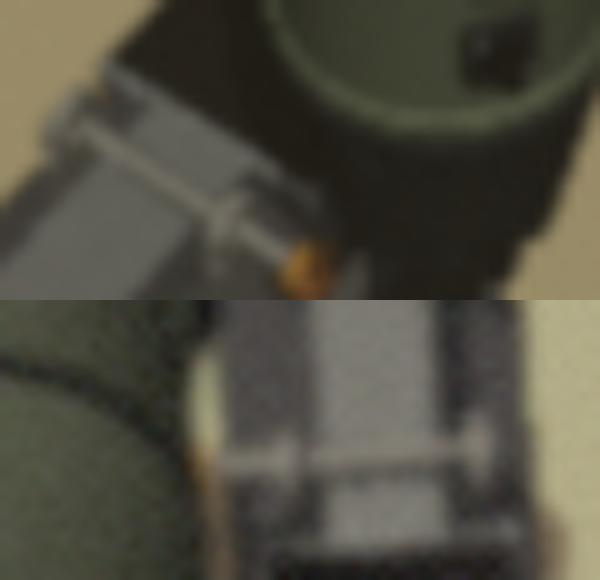

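Request:
{"op": "move_arm", "data": {
  "motion": [
    [[0.2,-3,0],[0,0,0]],
    [[0.4,-6,0],[0,0,0]],
    [[0.6,-9,0],[0,0,0]],
    [[0.7,-12,0],[0,0,0]],
    [[0.9,-15,0],[0,0,0]],
    [[1,-18,0],[0,0,0]],
    [[1.2,-20,0],[0,0,0]],
    [[1.2,-20,0],[0,0,0]]
  ]
}}

```text
clock: 16.48
position: [0.5542, 0.1413, 0.0733]
tool_rot: [-3.142, 0.0, 1.629]
force: [1.2, 0.0, -0.9]
grip_width: 0.0212
```

```bash
python3 look.py 7
```

```text
16.475 [0.55418727 0.14131884 0.07329482] [-3.14157112e+00  3.50676511e-05  1.62855689e+00] [ 1.19528189  0.02056504 -0.90044733] [ 0.0345594  -0.02628259  0.06658201] 0.021153110296169043
```

View pics/ab7.png

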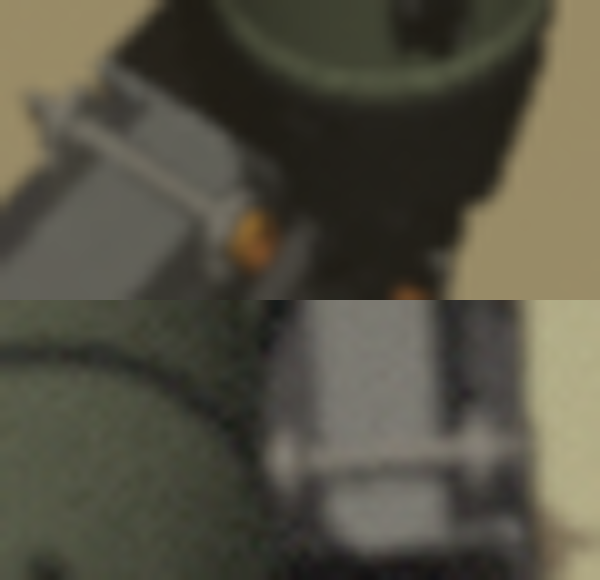

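Request:
{"op": "move_arm", "data": {
  "motion": [
    [[0.1,-1,0],[0,0,0]],
    [[0.1,-2,0],[0,0,0]],
    [[0.2,-3,0],[0,0,0]],
    [[0.2,-4,0],[0,0,0]],
    [[0.2,-4,0],[0,0,0]]
  ]
}}

```text
clock: 17.5
position: [0.5544, 0.1374, 0.0733]
tool_rot: [-3.142, 0.0, 1.629]
force: [0.1, 0.5, -0.6]
grip_width: 0.0207
```

Request:
{"op": "move_arm", "data": {
  "motion": [
    [[0.1,-1,0],[0,0,0]],
    [[0.1,-2,0],[0,0,0]],
    [[0.1,-2,0],[0,0,0]]
  ]
}}

```text
clock: 17.88
position: [0.5545, 0.1354, 0.0733]
tool_rot: [-3.142, 0.0, 1.629]
force: [0.2, 1.1, -1.1]
grip_width: 0.0208
```

```bash
python3 look.py 8
```

```text
17.875 [0.5544649  0.13539304 0.07329873] [-3.14156932e+00  2.09364947e-05  1.62865505e+00] [ 0.22909987  1.14902767 -1.13463111] [ 0.07318109 -0.01716564  0.03361423] 0.02083911901984168
```

View pics/ab8.png

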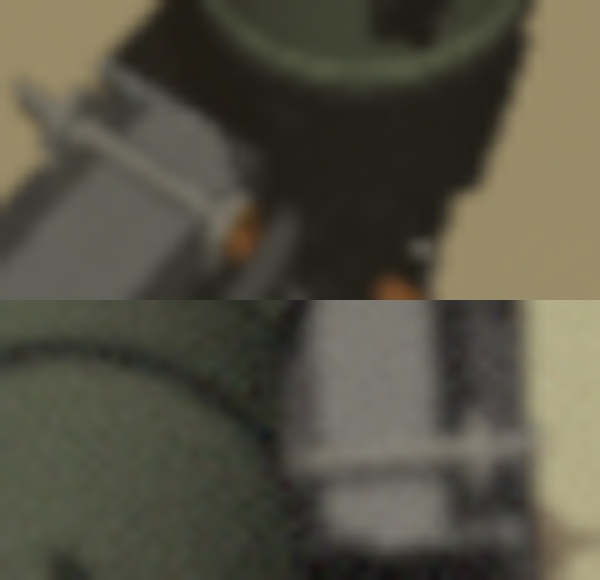

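Request:
{"op": "move_arm", "data": {
  "motion": [
    [[0,0,-1],[0,0,0]],
    [[0,0,-2],[0,0,0]],
    [[0,0,-2],[0,0,0]]
  ]
}}

```text
clock: 18.65
position: [0.5544, 0.1355, 0.0712]
tool_rot: [-3.141, 0.0, 1.629]
force: [-0.3, -0.7, -0.8]
grip_width: 0.0211
```

Request:
{"op": "move_arm", "data": {
  "motion": [
    [[0,0,0],[0,0,0]],
    [[0,0,0],[0,0,0]],
    [[0,0,0],[0,0,0]],
    [[0,0,0],[0,0,0]],
    [[0,0,15],[0,0,0]],
    [[0,0,40],[0,0,0]],
    [[0,10,80],[0,0,0]],
    [[-20,60,120],[0,0,0]],
    [[-40,110,150],[0,0,0]],
    [[-60,160,150],[0,0,0]],
    [[-80,200,150],[0,0,0]],
    [[-80,200,150],[0,0,0]]
  ],
  "jaw": 45
}}

```text
clock: 20.15
position: [0.4724, 0.3389, 0.2221]
tool_rot: [-3.141, -0.001, 1.634]
force: [0.4, -0.3, -0.3]
grip_width: 0.0449
```

```bash
sed -i "s/(285,200,60,30)/(280,195,60,32)/" look.py; python3 look.py 9
```

```text
20.15 [0.47241794 0.3388817  0.22208369] [-3.14133884e+00 -1.44899648e-03  1.63406625e+00] [ 0.40417433 -0.30542819 -0.28763482] [-0.07881708 -0.02874822  0.01222972] 0.04488167097225064
```

View pics/ab9.png

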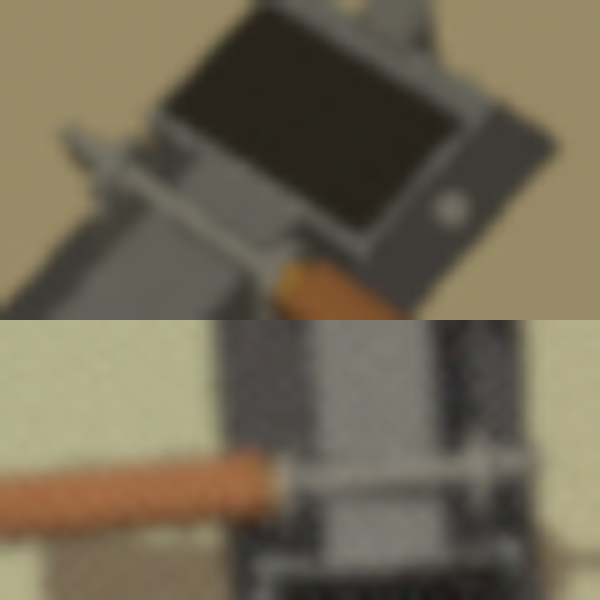

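View pics/scene9.png

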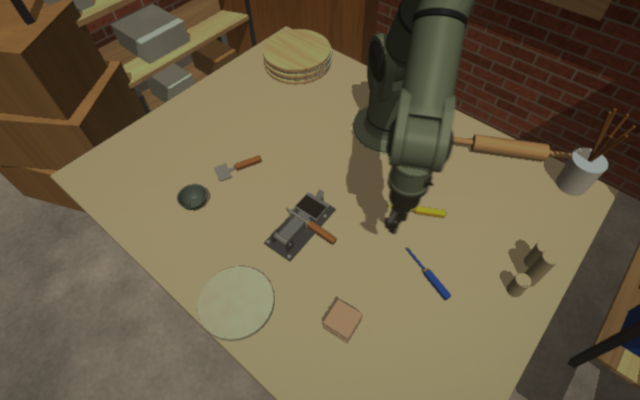

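The pin sits through both eyelets: scene crop tip at (65,130), shoulder at (280,280) against the left ring. The pedal is level under the hook and the gripper is clear.

```bash
python3 look.py 10; python3 - <<'E'
import cv2,numpy as np
for n in('scene','top'):
    a,b=(cv2.imread(f'pics/{n}{k}.png').astype(int) for k in(9,10)); print(n,np.abs(a-b)[160:250,270:350].max())
from workcell import *
print(job_done())
E
```

```text
20.55 [0.47491322 0.33472958 0.22144042] [3.14147381e+00 6.94602487e-05 1.62744420e+00] [0.14027092 0.95655764 0.02455823] [0.0247912  0.01188534 0.01003268] 0.04540382600292214
scene 21
top 26
the job is handed in; nothing more can be done
None
```

I pressed the pedal to its stop and the latch caught it. I then pushed the lock pin through both eyelets from the unit's +y side, let go of it and backed the arm away. The job was handed in at about 20.6 s, and no verdict was reported.

- **Pedal:** the press ended with a steep rise to about 44 N at the stop. Afterwards the tread stayed level under the latch hook in both cameras.
- **Pin:** after release the images show the shoulder against the left eyelet and the tip clearly past the right one. The rod met almost no force while going in, about 2 N at most. I judged the final position from the pictures and did not measure it again in mm.
- **Other things:** the scraper, bowl and tiles look untouched in the last picture. I did not measure whether they moved.
- **Disagreement:** the camera and arm-based estimates of the rod's position differed by about 2.5 mm in x. I followed the images when lining it up, and the insertion went through cleanly.
- **Rest check:** comparing pictures from just before hand-in did not settle whether the pin was still. They differed by up to 26 grey levels, which I put down to camera noise.

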